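Sort sealed canisters by heft into their nests

TASK

The two orange-capped canisters look alike: lift each one briefly to judge by its weight what it holds, then seat it gently, upright and fully home in the collar of the matching stand - lightest kind (wedge set, 0.29 kg) in green, middle kind (drilled hub, 0.54 kg) in blue, heaviest kind (solid hub, 0.82 kg) in red - and let go. The collars are clamped a little off the middle of their stands, so feel for the hole without forcing, and leave everything else where it is.

Things in the scene. Friction and masses are not known exactly. Their poses are not given: they have to be found in the camera images.
- can_a: sealed canister, upright on table: brass drum, 56 mm across and 55 tall, with a square orange cap on top, 36 wide (sides along x, y), 35 tall, to grip it by (90 mm in all). Hidden inside: a wedge set (0.29 kg in all), drilled hub (0.54) or solid hub (0.82), each within 6 percent; can_a and can_b look alike, never hold the same. Origin: centre of underside, z up its axis. Grip with 60 N or more.
- can_b: sealed canister, upright on table: brass drum, 56 mm across and 55 tall, with a square orange cap on top, 36 wide (sides along x, y), 35 tall, to grip it by (90 mm in all). Hidden inside: a wedge set (0.29 kg in all), drilled hub (0.54) or solid hub (0.82), each within 6 percent; can_a and can_b look alike, never hold the same. Origin: centre of underside, z up its axis. Grip with 60 N or more.
- stand_green: Green fixed stand for lightest kind (0.29 kg): plate 130 (x) by 90 by 10 mm; on it a sprung collar of that colour, 78 square, top 50 mm above table, through hole 59.6, 3 mm chamfer; pressed, it sinks up to 8 mm (3 to 19 N), springs back. Clamped up to 9 mm off centre along the stand's x (not in y), not measured. Can fully home: on the plate, 10 mm up. Origin: centre of the plate's underside.
- stand_blue: Blue fixed stand for middle kind (0.54 kg): plate 130 (x) by 90 by 10 mm; on it a sprung collar of that colour, 78 square, top 50 mm above table, through hole 59.6, 3 mm chamfer; pressed, it sinks up to 8 mm (3 to 19 N), springs back. Clamped up to 9 mm off centre along the stand's x (not in y), not measured. Can fully home: on the plate, 10 mm up. Origin: centre of the plate's underside.
- stand_red: Red fixed stand for heaviest kind (0.82 kg): plate 130 (x) by 90 by 10 mm; on it a sprung collar of that colour, 78 square, top 50 mm above table, through hole 59.6, 3 mm chamfer; pressed, it sinks up to 8 mm (3 to 19 N), springs back. Clamped up to 9 mm off centre along the stand's x (not in y), not measured. Can fully home: on the plate, 10 mm up. Origin: centre of the plate's underside.
- can_spare: bystander: a canister like the others but with a white cap and stripe, 56 mm in diameter, 90 mm tall, already checked; origin at centre of underside
- head_1: bystander: drilled anchor head, 80 mm in diameter, 45 mm tall; origin at centre of underside
- head_2: bystander: drilled anchor head, 64 mm in diameter, 40 mm tall; origin at centre of underside
- head_3: bystander: drilled anchor head, 64 mm in diameter, 40 mm tall; origin at centre of underside
- wrench: bystander: steel wrench about 180 mm long lying on the table; origin at its middle, x along it
- gauge_ring: bystander: aluminium ring 52 mm in diameter, 12 mm tall; origin at centre of underside
Not all that is in view belongs to the job. What is shaped like the can_a but pink or turquoise is not meant.

How it is judged (in metres and radians):
On the way:
1. one of the orange-capped canisters is held in the gripper, lifted at least 20 mm (((height (world z) of can_a above 0.02 m and contact force between the fingers and can_a above 2 N) or (height (world z) of can_b above 0.02 m and contact force between the fingers and can_b above 2 N))), for 0.3 s.
At the end, for the whole second after the job is handed in: each orange-capped canister stands fully home (underside within 3.5 mm of the base plate, axis within 16 mm of the stand's centre, upright to 0.1 rad, at rest) in the stand of its own class: green if it weighs under 4.1 N, blue from 4.1 to 6.7 N, red above 6.7 N (((z of can_a in the frame of stand_green below 0.0135 m and horizontal distance between can_a and stand_green below 0.016 m and angle between can_a's own z axis and vertical below 0.1 rad and linear speed of can_a below 0.02 m/s and contact force between can_a and stand_green between 1 and 4.1 N) or (z of can_a in the frame of stand_blue below 0.0135 m and horizontal distance between can_a and stand_blue below 0.016 m and angle between can_a's own z axis and vertical below 0.1 rad and linear speed of can_a below 0.02 m/s and contact force between can_a and stand_blue between 4.1 and 6.7 N) or (z of can_a in the frame of stand_red below 0.0135 m and horizontal distance between can_a and stand_red below 0.016 m and angle between can_a's own z axis and vertical below 0.1 rad and linear speed of can_a below 0.02 m/s and contact force between can_a and stand_red above 6.7 N)) and ((z of can_b in the frame of stand_green below 0.0135 m and horizontal distance between can_b and stand_green below 0.016 m and angle between can_b's own z axis and vertical below 0.1 rad and linear speed of can_b below 0.02 m/s and contact force between can_b and stand_green between 1 and 4.1 N) or (z of can_b in the frame of stand_blue below 0.0135 m and horizontal distance between can_b and stand_blue below 0.016 m and angle between can_b's own z axis and vertical below 0.1 rad and linear speed of can_b below 0.02 m/s and contact force between can_b and stand_blue between 4.1 and 6.7 N) or (z of can_b in the frame of stand_red below 0.0135 m and horizontal distance between can_b and stand_red below 0.016 m and angle between can_b's own z axis and vertical below 0.1 rad and linear speed of can_b below 0.02 m/s and contact force between can_b and stand_red above 6.7 N))); the robot touches nothing.
It fails at once if a canister is pressed or dropped on a stand with more than 45 N (contact force between any of can_a, can_b and stand_green above 45 N or contact force between any of can_a, can_b and stand_blue above 45 N or contact force between any of can_a, can_b and stand_red above 45 N).
It fails at once if the robot itself pushes on a stand with more than 25 N (contact force between the arm and stand_green above 25 N or contact force between the arm and stand_blue above 25 N or contact force between the arm and stand_red above 25 N).
It fails at once if a canister is tipped by more than 35 degrees (angle between any of can_a, can_b's own z axis and vertical above 0.6 rad).
It fails at once if a bystander is moved by more than 30 mm (distance of any of can_spare, head_1, head_2, head_3, wrench, gauge_ring from where it was at the start of the episode above 0.03 m).
It also fails if it takes over 72 s, if anything falls off the work surface, if the arm or the gripper's body presses on something with over 40 N, if the wrist force passes 120 N, or if a joint passes its speed limit or range.

ROBOT

A 6-joint arm with a two-finger parallel gripper is mounted at the origin on the work surface. World frame = base frame: x ahead of the robot, y to its left, z up, the work surface at z = 0. Lengths are in mm, angles in rad, forces in N, time in s.
With the tool pointing down it reaches from about 400 to 925 mm from the base axis. Payload 12.5 kg.
Tool frame: the origin (TCP) lies at the very end of the fingers, on their centre line; the grasp point (between the pads) lies 19 mm behind it; z points along the fingers, y is the line along which they close (so a half turn about z gives the same grasp; the last joint's range is limited). The gripper opens to 95 mm and grips with 3 to 60 N. Pads are 20 mm wide; open, the fingers measure 119 mm over their backs; the gripper's body (75 mm by 180 mm) begins 59 mm behind the grasp point.
Start: joints at [-1.331, 0.491, 1.559, -0, 1.092, -0.106], TCP at [211.867, -588.013, 214.661] pointing down, gripper open.
Joint ranges: [-3.1, 3.1], [-0.84, 2.19], [0.05, 2.79], [-1.13, 4.28], [0.06, 2.93], [-2.69, 2.69]. Speed limits (rad/s): [2.22, 2.22, 2.79, 3.14, 3.14, 3.14].

INTERFACE

Orientations are given as [roll, pitch, yaw] about the fixed x, y, z axes, in that order (R = Rz(yaw) Ry(pitch) Rx(roll)).
In Python, from cell import * gives the robot as it stands.
- The arm moves only by the tool jog_arm, never from a script. Its argument "targets" is a list of rows, each an object with "turn": the turn, a rotation vector about the world's x, y, z in degrees, a list of three; "slide": the shift along the world's x, y, z in mm, a list of three; "claw": the opening in per cent of the stroke, from 0 (shut) to 100 (fully open). In form: [{"turn": [wx, wy, wz], "slide": [x, y, z], "claw": claw}, ...]. A call has 1 to 5 rows; each row shifts and turns the commanded pose from where the row before left it; what a row does not reach is not made up. A row lasts 1/8 s, in which the tool goes at most 62.5 mm and 10.7 degrees, less where a joint would pass 70% of its speed; a pose out of reach is approached as far as the arm can. A call with a gripper value outside its range is refused whole. The fingers move at their own pace and stop on an object; the grip force is fixed at half the most. Time passes only in rows, so rows that do not move let the fingers close. It gives the time, the measured TCP pose, the force, the opening and the grip force at its end, in the units of the state.
- state(): the state, without advancing time (a new reading comes with each control period).
- read_camera(name): name is "scene" or "top" or "wrist"; returns a dict with "frame" (480x640x3 uint8, blue, green, red), "mtx" (3x3 intrinsics, pixels), "R" (3x3) and "t" (3): a world point X has camera coordinates R X + t. Camera axes: x right, y down, z forward; pixel columns grow to the right and rows downward; lengths in mm; the calibration is good to about 2 mm. The wrist camera is an equidistant fisheye: a pixel r from the principal point sees the ray r / f radians off the axis. A picture is of the moment at which its call begins. There is no depth.
- job_done(): hands the job in; it is judged then, once.
Trained networks look in the newest picture that a camera, given by its name, has taken for a name from the list of things; names that differ only in an ending like _2 or _b are one class to them, and where a whole thing is asked for, a point or a joint stands for the part that bears it (a point fixed in the world has none). Each returns a list of dicts, best first, with "conf" (0 to 1); they miss things now and then, are a little off and sometimes report something else, mostly with a low value. They report only what shows in the picture. A call takes as long as a camera call. They do not tell look-alikes from the thing itself.
- look_for(query, camera): "xy" ([column, row] in pixels, amid what is visible of it).
The state is a dict: "t": time; "joints": joint angles; "qvel": joint speeds; "tau": joint torques, N m; "eef_pos": TCP position; "tcp_rot": TCP orientation; "ft_force": force on the tool from outside, world axes, zero at the start; "moment": the same for the moment, N m; "opening": opening from 0.0 (shut) to 1.0 (fully open); "grip_force": force on a finger pad.
Only numpy, scipy, OpenCV 4.12 (cv2) and the standard library are available. Lean on these libraries where they do the work, as an engineer would, in place of code of your own. Each camera call takes 0.05 s, during which the arm holds its last target. There are 200 camera calls.

## Working session

There is one attempt and no reset: what is moved stays moved. The work goes in short steps, Python scripts to look and compute and a tool call to move; the robot and the scene stay as the last step left them, time stands still between calls to the robot, and variables do not carry over. Pictures are saved under pics/ and viewed, at most 10 in all, crops included, and the job is handed in when it is done.

Besides the shell and the picture viewer there is one more tool, called as name(argument=value, ...) on one line, values as JSON. jog_arm: Moves the arm, as the interface text tells. Its arguments: {"type":"object","properties":{"targets":{"type":"array","items":{"type":"object","properties":{"turn":{"type":"array","items":{"type":"number"}},"slide":{"type":"array","items":{"type":"number"}},"claw":{"type":"number"}}}}},"required":["targets"]}

```bash
mkdir -p pics; ls
cat > h.py <<'E'
from cell import *
import numpy as np, cv2
def ray(c,px,fish=False):
    K=c["mtx"];d=np.array([(px[0]-K[0,2])/K[0,0],(px[1]-K[1,2])/K[1,1]])
    if fish:
        th=np.hypot(*d); d=d/max(th,1e-9)*np.sin(th); v=np.array([d[0],d[1],np.cos(th)])
    else: v=np.array([d[0],d[1],1.])
    R=np.array(c["R"]);t=np.array(c["t"])
    return -R.T@t, R.T@v
def at_z(c,px,z,fish=False):
    o,v=ray(c,px,fish); return (o+v*(z-o[2])/v[2]).round(1)
def proj(c,X,fish=False):
    K=c["mtx"];p=np.array(c["R"])@np.array(X,float)+np.array(c["t"])
    if fish:
        r=np.hypot(p[0],p[1]);th=np.arctan2(r,p[2]);d=p[:2]/max(r,1e-9)*th
    else: d=p[:2]/p[2]
    return np.array([K[0,0]*d[0]+K[0,2],K[1,1]*d[1]+K[1,2]]).round(1)
E
python3 - <<'E'
from h import *
for n in ("top","scene"):
    c=read_camera(n); cv2.imwrite(f"pics/{n}0.png",c["frame"])
    o,_=ray(c,(0,0)); print(n,o.round(0))
    for q,z in (("can_a",90),("stand_green",50),("stand_blue",50),("stand_red",50),("can_spare",90),("head_1",45),("wrench",5),("gauge_ring",12)):
        print(q,[(np.round(d["xy"]).tolist(),round(d["conf"],2),at_z(c,d["xy"],z)[:2].tolist()) for d in look_for(q,n)])
s=state();print(s["t"],s["ft_force"],s["tcp_rot"],s["opening"])
E
```

```text
pics
top [457.  12. 750.]
can_a [([391.0, 254.0], 0.78, [521.2, -113.7]), ([506.0, 247.0], 0.75, [532.3, -288.1]), ([447.0, 297.0], 0.75, [457.5, -195.1]), ([361.0, 326.0], 0.68, [414.9, -67.8])]
stand_green [([198.0, 216.0], 0.74, [583.0, 187.1]), ([114.0, 256.0], 0.57, [519.2, 315.2])]
stand_blue [([287.0, 252.0], 0.85, [526.4, 44.5])]
stand_red [([198.0, 216.0], 0.57, [583.9, 185.7])]
can_spare [([316.0, 151.0], 0.95, [678.8, -0.6])]
head_1 [([401.0, 160.0], 0.93, [680.5, -141.1]), ([490.0, 168.0], 0.67, [667.9, -287.1]), ([450.0, 362.0], 0.67, [358.2, -210.9])]
wrench [([244.0, 127.0], 0.77, [749.8, 123.4]), ([506.0, 243.0], 0.21, [548.9, -326.3])]
gauge_ring [([294.0, 366.0], 0.88, [346.4, 33.0])]
scene [ 902. -560.  888.]
can_a [([241.0, 225.0], 0.89, [446.6, -101.6]), ([270.0, 261.0], 0.62, [545.5, -142.8]), ([213.0, 341.0], 0.58, [554.3, -326.5])]
stand_green [([318.0, 213.0], 0.65, [544.0, 29.7]), ([376.0, 140.0], 0.59, [544.6, 292.2])]
stand_blue [([271.0, 262.0], 0.72, [530.0, -123.2]), ([319.0, 214.0], 0.64, [547.7, 28.8])]
stand_red [([372.0, 187.0], 0.9, [606.9, 155.0])]
can_spare [([374.0, 257.0], 0.75, [706.6, -33.2])]
head_1 [([289.0, 375.0], 0.85, [684.7, -296.4]), ([333.0, 312.0], 0.79, [687.8, -153.5]), ([173.0, 267.0], 0.56, [370.5, -228.8])]
wrench [([424.0, 238.0], 0.58, [754.2, 122.2]), ([377.0, 186.0], 0.18, [598.6, 202.3])]
gauge_ring [([247.0, 196.0], 0.64, [365.5, 16.9]), ([336.0, 313.0], 0.51, [685.1, -135.1])]
0.9 [-0.43836934  0.04655125 -0.65642303] [3.14149369e+00 2.52046218e-05 3.45809890e-01] 1.000996242562306
```

View pics/top0.png

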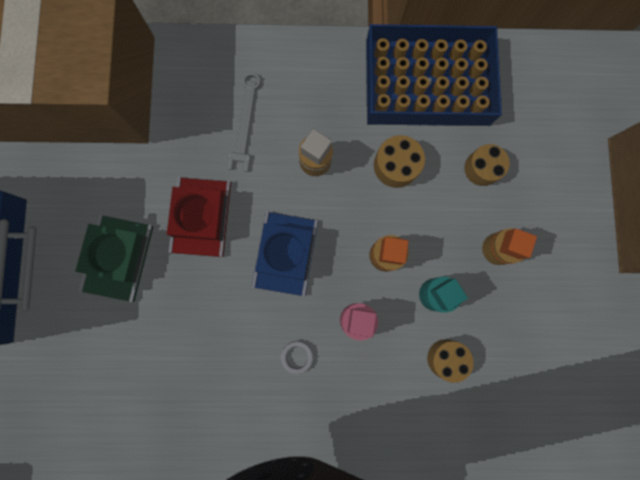

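View pics/scene0.png

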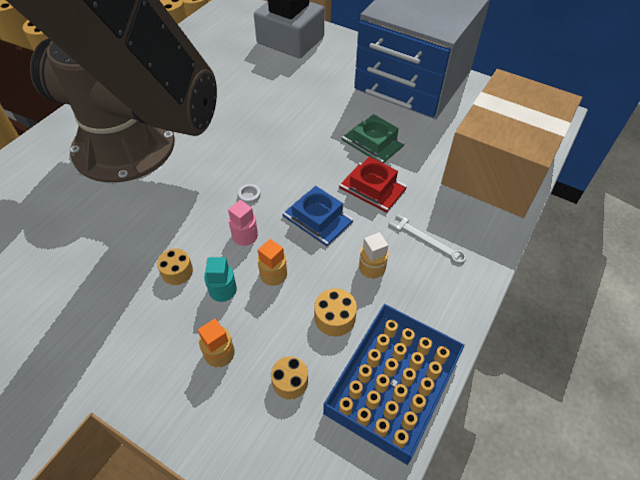

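Top view: orange caps at (394,250) and (518,243). The look-alikes are pink (360,322), turquoise (448,292) and the white-capped spare (316,148). I choose the two orange ones. Next I'll segment caps and collars and check them in one close crop.

```bash
cat > m.py <<'E'
from h import *
c=read_camera("top"); f=c["frame"]; hsv=cv2.cvtColor(f,cv2.COLOR_BGR2HSV)
cand={}
# cap: fit model silhouette of cap top square by brightest orange face
for n,p in (("c1",(394,250)),("c2",(518,243))):
    roi=np.zeros(f.shape[:2],np.uint8); cv2.circle(roi,p,26,255,-1)
    m=cv2.inRange(hsv,(3,190,60),(13,255,255))&roi
    v=hsv[...,2][m>0]; th,_=cv2.threshold(v.reshape(-1,1),0,255,cv2.THRESH_OTSU)
    mt=m&cv2.inRange(hsv[...,2],int(th)+1,255)
    for nm,k in (("all",m),("top",mt)):
        cs,_=cv2.findContours(k,cv2.RETR_EXTERNAL,cv2.CHAIN_APPROX_NONE); q=max(cs,key=cv2.contourArea)
        b=cv2.boxPoints(cv2.minAreaRect(q)); W=np.array([at_z(c,x,90)[:2] for x in b])
        e=W[1]-W[0]; e2=W[2]-W[1]
        print(n,nm,th,W.mean(0).round(1),"sides",np.hypot(*e).round(1),np.hypot(*e2).round(1),"ang",np.degrees(np.arctan2(e[1],e[0])).round(1)%90)
a=cv2.resize(f[215:335,335:550],None,fx=3.6,fy=3.6,interpolation=cv2.INTER_CUBIC)[:300,:790] if 0 else cv2.resize(f[215:315,345:550],(615,300),interpolation=cv2.INTER_CUBIC)
b=cv2.resize(f[170:310,60:330],(578,300),interpolation=cv2.INTER_CUBIC)
o=np.zeros((600,615,3),np.uint8);o[:300]=a;o[300:,:578]=cv2.convertScaleAbs(b,alpha=2)
cv2.imwrite("pics/crop1.png",o)
E
python3 m.py
```

```text
Traceback (most recent call last):
  File "m.py", line 11, in <module>
    cs,_=cv2.findContours(k,cv2.RETR_EXTERNAL,cv2.CHAIN_APPROX_NONE); q=max(cs,key=cv2.contourArea)
                                                                        ~~~^^^^^^^^^^^^^^^^^^^^^^^^
ValueError: max() iterable argument is empty
```

```bash
sed -i 's/(3,190,60),(13,255,255)/(0,150,60),(12,255,255)/; s/th,_=cv2.threshold/print(hsv[p[1],p[0]]);th,_=cv2.threshold/' m.py
python3 m.py
```

```text
[ 10 182 143]
c1 all 121.0 [ 526.7 -117.4] sides 37.8 39.9 ang 81.2
c1 top 121.0 [ 527.7 -119. ] sides 34.6 34.2 ang 81.0
[ 10 187 139]
c2 all 115.0 [ 538.1 -305.6] sides 41.2 45.6 ang 69.0
c2 top 115.0 [ 539.4 -312.2] sides 34.8 34.8 ang 67.9
```

View pics/crop1.png

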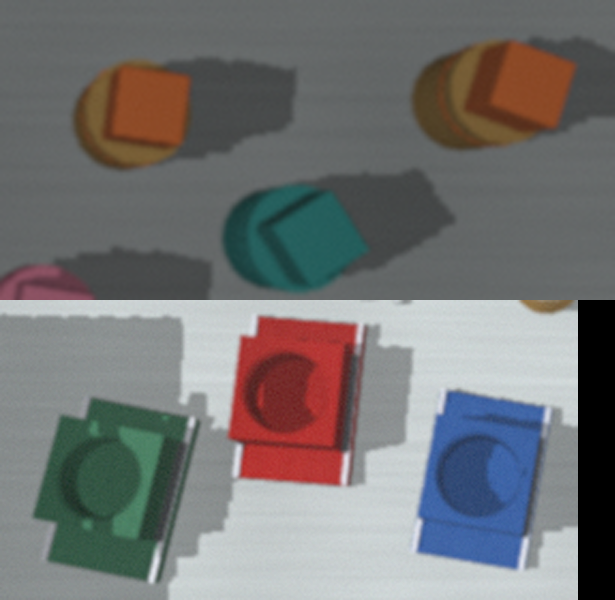

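The crop confirms both orange-capped cans (crop 150,105 and 535,85), with turquoise a look-alike between them. The hole centres in full-image pixels are blue ≈(284,252), red ≈(194,213) and green ≈(107,253). I'll move over the right-hand can first.

jog_arm(targets=[{"turn":[0,0,6],"slide":[41,34.5,0],"claw":65},{"turn":[0,0,6],"slide":[41,34.5,0],"claw":65},{"turn":[0,0,6],"slide":[41,34.5,0],"claw":65},{"turn":[0,0,6],"slide":[41,34.5,0],"claw":65},{"turn":[0,0,6],"slide":[41,34.5,0],"claw":65}])

```text
t: 1.62
eef_pos: [418.1, -414.3, 214.8]
tcp_rot: [3.141, 0.0, 0.873]
ft_force: [0.3, -1.6, -0.1]
opening: 0.658
grip_force: 0.0
```

jog_arm(targets=[{"turn":[0,0,6],"slide":[41,34.5,0],"claw":65},{"turn":[0,0,6],"slide":[41,34.5,0],"claw":65},{"turn":[0,0,6.2],"slide":[41,34.5,0],"claw":65},{"claw":65},{"claw":65}])

```text
validation failed for argument at $.ta...
```

```bash
cat > w.py <<'E'
from h import *
import sys
from scipy.optimize import minimize
s=state();print("t",round(s["t"],2),"tcp",s["eef_pos"].round(1),"yaw",np.degrees(s["tcp_rot"]).round(1),"F",np.round(s["ft_force"],2))
c=read_camera("wrist"); f=c["frame"]; cv2.imwrite(f"pics/{sys.argv[1]}.png",f)
o,_=ray(c,(0,0));print("cam",o.round(0))
hsv=cv2.cvtColor(f,cv2.COLOR_BGR2HSV)
m=cv2.inRange(hsv,(0,150,50),(12,255,255))
cs,_=cv2.findContours(m,cv2.RETR_EXTERNAL,cv2.CHAIN_APPROX_NONE)
for q in sorted(cs,key=cv2.contourArea)[::-1][:3]:
    if cv2.contourArea(q)<150: continue
    W=np.array([at_z(c,p,90,True)[:2] for p in q[:,0]],np.float32)
    (cx,cy),(w,h),a=cv2.minAreaRect(W); M=cv2.moments(q)
    print("px",(round(M['m10']/M['m00']),round(M['m01']/M['m00'])),"top",round(cx,1),round(cy,1),"size",round(w,1),round(h,1),"ang",round(a,1))
for q in ("can_a",): print([(np.round(d["xy"]).tolist(),round(d["conf"],2)) for d in look_for(q,"wrist")])
E
python3 w.py w1
```

```text
t 1.62 tcp [ 418.1 -414.3  214.8] yaw [180.   0.  50.] F [ 0.31 -1.59 -0.15]
cam [ 465. -359.  386.]
px (349, 50) top 539.4 -311.9 size 35.8 37.8 ang 70.3
[([350.0, 48.0], 0.97), ([212.0, 24.0], 0.87), ([120.0, 3.0], 0.52)]
```

View pics/w1.png

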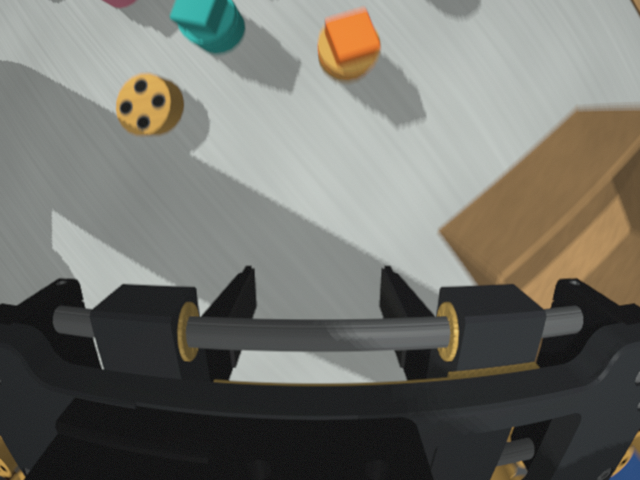

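The wrist view shows the orange can at (350,45), and its position (539,-312) agrees with the top view. I'll finish the approach.

jog_arm(targets=[{"turn":[0,0,6.2],"slide":[40.5,34,-20],"claw":65},{"turn":[0,0,6.2],"slide":[40.5,34,-20],"claw":65},{"turn":[0,0,6.2],"slide":[40.5,34,-20],"claw":65},{"turn":[0,0,0],"slide":[0,0,-45],"claw":65},{"turn":[0,0,0],"slide":[0,0,0],"claw":65}])

```text
t: 2.35
eef_pos: [537.2, -312.7, 107.1]
tcp_rot: [-3.136, -0.001, 1.194]
ft_force: [0.1, -0.4, -0.1]
opening: 0.648
grip_force: 0.0
```

```bash
python3 w.py w2
```

```text
t 2.35 tcp [ 537.2 -312.7  107.1] yaw [-1.797e+02 -1.000e-01  6.840e+01] F [ 0.08 -0.35 -0.13]
cam [ 565. -246.  278.]
px (328, 245) top 541.9 -309.0 size 42.5 35.4 ang 68.4
px (178, 5) top 523.3 -147.6 size 8.6 36.4 ang 59.3
[([207.0, 14.0], 0.86), ([58.0, 21.0], 0.79), ([320.0, 249.0], 0.75), ([148.0, 140.0], 0.57), ([496.0, 145.0], 0.52)]
```

jog_arm(targets=[{"turn":[0,0,0],"slide":[3,0.5,-25],"claw":65},{"turn":[0,0,0],"slide":[0,0,-24],"claw":65},{"turn":[0,0,0],"slide":[0,0,0],"claw":20},{"turn":[0,0,0],"slide":[0,0,0],"claw":20},{"turn":[0,0,0],"slide":[0,0,0],"claw":20}])

```text
t: 3.08
eef_pos: [541.6, -313.5, 62.2]
tcp_rot: [3.14, 0.001, 1.194]
ft_force: [-2.9, 0.9, 1.9]
opening: 0.393
grip_force: 1.2
```

jog_arm(targets=[{"turn":[0,0,0],"slide":[0,0,0],"claw":20},{"turn":[0,0,0],"slide":[0,0,0],"claw":20},{"turn":[0,0,0],"slide":[0,0,0],"claw":20}])

```text
t: 3.45
eef_pos: [541.7, -313.4, 62.1]
tcp_rot: [3.14, 0.001, 1.194]
ft_force: [-2.4, 0.4, 7.8]
opening: 0.38
grip_force: 29.8
```

jog_arm(targets=[{"turn":[0,0,0],"slide":[0,0,10],"claw":20},{"turn":[0,0,0],"slide":[0,0,25],"claw":20},{"turn":[0,0,0],"slide":[0,0,25],"claw":20},{"turn":[0,0,0],"slide":[0,0,10],"claw":20},{"turn":[0,0,0],"slide":[0,0,0],"claw":20}])

```text
t: 4.08
eef_pos: [541.4, -313.0, 131.1]
tcp_rot: [3.141, 0.0, 1.194]
ft_force: [0.1, 0.1, -3.8]
opening: 0.38
grip_force: 29.8
```

jog_arm(targets=[{"turn":[0,0,0],"slide":[0,0,0],"claw":20},{"turn":[0,0,0],"slide":[0,0,0],"claw":20}])

```text
t: 4.32
eef_pos: [541.1, -312.8, 129.7]
tcp_rot: [-3.14, -0.0, 1.194]
ft_force: [1.0, -0.5, -2.2]
opening: 0.377
grip_force: 29.8
```

```bash
cat > st.py <<'E'
from h import *
F=[]
for i in range(4): read_camera("wrist"); s=state(); F.append(s["ft_force"])
print(round(s["t"],2),s["eef_pos"].round(1),np.degrees(s["tcp_rot"]).round(1),"F",np.mean(F,0).round(2),np.std(F,0).round(2),s["opening"],s["grip_force"])
E
python3 st.py
```

```text
4.53 [ 541.3 -313.   130.3] [-180.    -0.    68.4] F [ 0.17  0.2  -3.01] [0.71 0.28 0.39] 0.38039997699438227 29.77814018726349
```

About 2.9 N, so this is the wedge set and goes in green. Next I'll compute the hole positions.

Run:
```python
from h import *
c=read_camera("top")
for n,p in (("g",(107.2,253.1)),("r",(193.6,212.9)),("b",(284.2,251.7))): print(n,at_z(c,p,50))
# cabinet faces / heights guess
for p in ((25,230),(30,300)): print(at_z(c,p,200),at_z(c,p,0))
```

```text
g [523.  325.2  50. ]
r [588.1 193.5  50. ]
b [527.2  48.6  50. ]
[536.8 360.3 200. ] [565.7 487.    0. ]
[451.4 346.5 200. ] [449.3 468.3   0. ]
```

Run:
```python
from h import *
c=read_camera("scene")
for p in ((440,117),(357,78),(383,88)): print(p,at_z(c,p,0))
b=at_z(c,(440,117),0)
for z in (100,150,200,250): print(z,proj(c,[b[0],b[1],z]))
```

```text
(440, 117) [626.3 510.    0. ]
(357, 78) [361.5 541.8   0. ]
(383, 88) [444. 540.  -0.]
100 [447.7  85.1]
150 [452.   67.6]
200 [456.5  48.9]
250 [461.3  29. ]
```

jog_arm(targets=[{"turn":[0,0,0],"slide":[0,10,45],"claw":20},{"turn":[0,0,0],"slide":[-1,30,0],"claw":20},{"turn":[0,0,0],"slide":[-1,45,0],"claw":20},{"turn":[0,0,0],"slide":[-2,45,0],"claw":20},{"turn":[0,0,0],"slide":[-2,45,0],"claw":20}])

```text
t: 5.25
eef_pos: [535.2, -136.7, 175.8]
tcp_rot: [3.141, -0.0, 1.194]
ft_force: [0.1, 0.5, -3.1]
opening: 0.379
grip_force: 29.8
```

jog_arm(targets=[{"turn":[0,0,3],"slide":[-2,45,0],"claw":20},{"turn":[0,0,3],"slide":[-2,45,0],"claw":20},{"turn":[0,0,3],"slide":[-2,45,0],"claw":20},{"turn":[0,0,3],"slide":[-2,45,0],"claw":20},{"turn":[0,0,0],"slide":[-2,45,0],"claw":20}])

```text
t: 5.88
eef_pos: [525.2, 88.4, 175.9]
tcp_rot: [3.141, -0.0, 1.404]
ft_force: [0.4, -1.5, -3.6]
opening: 0.38
grip_force: 29.8
```

jog_arm(targets=[{"turn":[0,0,0],"slide":[-1,45,0],"claw":20},{"turn":[0,0,0],"slide":[-1,45,0],"claw":20},{"turn":[0,0,0],"slide":[0,30,0],"claw":20},{"turn":[0,0,0],"slide":[0,10,0],"claw":20},{"turn":[0,0,0],"slide":[0,0,0],"claw":20}])

```text
t: 6.5
eef_pos: [523.3, 217.0, 175.6]
tcp_rot: [-3.142, 0.0, 1.404]
ft_force: [-0.3, -1.3, -3.3]
opening: 0.381
grip_force: 29.8
```

```bash
python3 w.py w3
```

```text
t 6.5 tcp [523.3 217.  175.6] yaw [-180.     0.    80.5] F [-0.26 -1.26 -3.3 ]
cam [535. 289. 347.]
px (401, 230) top 577.1 210.4 size 72.2 96.8 ang 85.8
px (317, 286) top 517.5 182.0 size 55.6 65.3 ang 80.4
[([318.0, 265.0], 0.76), ([294.0, 96.0], 0.5)]
```

View pics/w3.png

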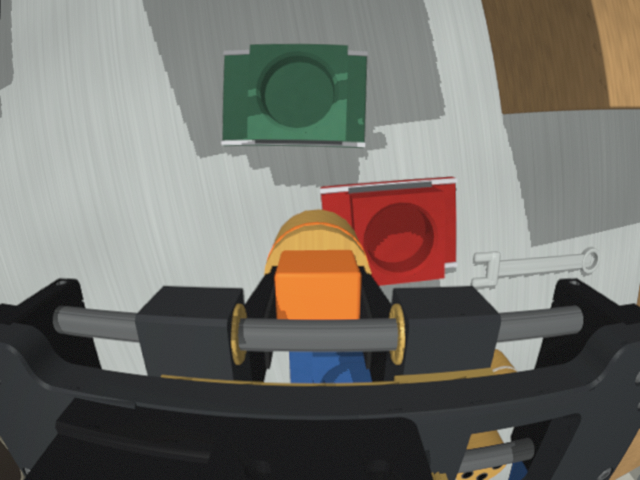

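The wrist view shows the green hole around (298,89), edges 256–340 by 50–128, and the red hole around (398,237). The can is held upright in front.

```bash
cat > hole.py <<'E'
from h import *
from scipy.optimize import minimize
from scipy.ndimage import map_coordinates
def fit(c,g,x0,fish=True,r=31.3):
    """hole centre at z=50 by max brightness step across the chamfer ring (dark inside, lit face outside)"""
    im=cv2.GaussianBlur(g,(3,3),0).astype(float); a=np.linspace(0,2*np.pi,72,endpoint=False)
    def cost(p):
        v=[]
        for rr in (36.,28.):
            P=np.array([proj(c,[p[0]+rr*np.cos(t),p[1]+rr*np.sin(t),50],fish) for t in a])
            v.append(map_coordinates(im,[P[:,1],P[:,0]],order=1))
        return -np.clip(v[0]-v[1],-15,25).mean()
    best=min(((cost((x0[0]+i,x0[1]+j)),x0[0]+i,x0[1]+j) for i in range(-12,13,2) for j in range(-12,13,2)))
    r=minimize(cost,best[1:],method="Nelder-Mead",options=dict(xatol=.1,initial_simplex=[best[1:],(best[1]+2,best[2]),(best[1],best[2]+2)]))
    return r.x.round(1),round(r.fun,1)
E
python3 - <<'E'
from hole import *
c=read_camera("wrist");f=c["frame"]
for n,ch,x,ed in (("g",1,(523,325),((256,90),(340,90),(298,50),(298,128))),("r",2,(588,193),None)):
    X,v=fit(c,f[...,ch],x); print(n,X,v,proj(c,[*X,50],True))
    if ed:
        print([at_z(c,e,50,True)[:2] for e in ed])
print("plate g",[at_z(c,e,10,True)[:2] for e in ((222,143),(367,145),(222,53),(367,53))])
E
```

```text
g [526.1 328.3] -24.0 [297.   90.5]
[array([494.2, 335.1]), array([559.5, 323.1]), array([532.4, 361.2]), array([521.8, 298.4])]
r [590. 195.] -25.0 [399.7 238.8]
plate g [array([448.8, 300. ]), array([578.6, 274.7]), array([463.3, 383.5]), array([592.7, 358.8])]
```

jog_arm(targets=[{"turn":[0,0,0],"slide":[0.7,28,0],"claw":20},{"turn":[0,0,0],"slide":[0.7,28,0],"claw":20},{"turn":[0,0,0],"slide":[0.7,28,-15],"claw":20},{"turn":[0,0,0],"slide":[0.6,27,-25],"claw":20},{"turn":[0,0,0],"slide":[0,0,-10],"claw":20}])

```text
t: 7.28
eef_pos: [525.8, 328.2, 124.3]
tcp_rot: [-3.14, 0.001, 1.404]
ft_force: [-0.7, -0.5, -3.2]
opening: 0.377
grip_force: 29.8
```

jog_arm(targets=[{"turn":[0,0,0],"slide":[0,0,-5],"claw":20},{"turn":[0,0,0],"slide":[0,0,0],"claw":20},{"turn":[0,0,0],"slide":[0,0,0],"claw":20}])

```text
t: 7.65
eef_pos: [526.5, 327.4, 121.5]
tcp_rot: [3.141, -0.001, 1.403]
ft_force: [1.1, -0.2, -2.2]
opening: 0.376
grip_force: 29.8
```

```bash
python3 st.py
```

```text
7.85 [526.2 327.9 121.1] [180.   -0.   80.4] F [ 0.2  -0.08 -2.54] [0.23 0.4  0.29] 0.37759313367076897 29.829650223255157
```

jog_arm(targets=[{"turn":[0,0,0],"slide":[0,0,-5],"claw":20},{"turn":[0,0,0],"slide":[0,0,-4],"claw":20},{"turn":[0,0,0],"slide":[0,0,-3],"claw":20},{"turn":[0,0,0],"slide":[0,0,-2],"claw":20},{"turn":[0,0,0],"slide":[0,0,0],"claw":20}])

```text
t: 8.48
eef_pos: [526.0, 328.0, 106.5]
tcp_rot: [-3.142, 0.0, 1.403]
ft_force: [-1.0, -0.5, -2.8]
opening: 0.378
grip_force: 29.8
```

```bash
python3 st.py
```

```text
8.68 [526.1 328.  106.8] [180.   -0.   80.4] F [ 0.11 -0.38 -2.94] [0.43 0.37 0.6 ] 0.37548916699461304 29.829666316509247
```

jog_arm(targets=[{"turn":[0,0,0],"slide":[0,0,-4],"claw":20},{"turn":[0,0,0],"slide":[0,0,-4],"claw":20},{"turn":[0,0,0],"slide":[0,0,-4],"claw":20},{"turn":[0,0,0],"slide":[0,0,-4],"claw":20},{"turn":[0,0,0],"slide":[0,0,0],"claw":20}])

```text
t: 9.3
eef_pos: [525.9, 327.9, 90.2]
tcp_rot: [-3.141, 0.0, 1.403]
ft_force: [-0.6, -0.1, -2.4]
opening: 0.378
grip_force: 29.8
```

```bash
python3 st.py
```

```text
9.5 [526.2 328.   90.8] [180.   -0.   80.4] F [-0.36 -0.31 -3.12] [0.82 0.38 0.32] 0.3808066890976121 29.829537570476532
```

Underside is about 28.6 mm up, with no resistance. I'll continue down.

jog_arm(targets=[{"turn":[0,0,0],"slide":[0,0,-4],"claw":20},{"turn":[0,0,0],"slide":[0,0,-4],"claw":20},{"turn":[0,0,0],"slide":[0,0,-4],"claw":20},{"turn":[0,0,0],"slide":[0,0,-3],"claw":20},{"turn":[0,0,0],"slide":[0,0,0],"claw":20}])

```text
t: 10.12
eef_pos: [526.0, 327.9, 75.3]
tcp_rot: [-3.141, 0.0, 1.403]
ft_force: [0.5, -0.8, -4.1]
opening: 0.376
grip_force: 29.8
```

```bash
python3 st.py
```

```text
10.32 [526.1 328.   75.8] [180.   -0.   80.4] F [ 0.4  -0.27 -2.97] [0.33 0.47 0.34] 0.37989672773276095 29.829582273960114
```

jog_arm(targets=[{"turn":[0,0,0],"slide":[0,0,-1.5],"claw":20},{"turn":[0,0,0],"slide":[0,0,-1],"claw":20},{"turn":[0,0,0],"slide":[0,0,-1],"claw":20},{"turn":[0,0,0],"slide":[0,0,-0.5],"claw":20},{"turn":[0,0,0],"slide":[0,0,0],"claw":20}])

```text
t: 10.95
eef_pos: [526.1, 328.1, 72.1]
tcp_rot: [3.141, -0.0, 1.404]
ft_force: [-2.3, -0.3, 4.1]
opening: 0.379
grip_force: 29.9
```

```bash
python3 st.py
```

```text
11.15 [526.1 328.1  72.1] [180.   -0.   80.4] F [-2.81 -0.65  5.94] [0.5  0.3  0.52] 0.3790206235114682 29.860821962356567
```

The can is on the plate (TCP 72.1, about 9 N). I'll release and back out, then cross to the second can.

jog_arm(targets=[{"turn":[0,0,0],"slide":[0,0,0],"claw":62},{"turn":[0,0,0],"slide":[0,0,0],"claw":62},{"turn":[0,0,0],"slide":[0,0,0],"claw":62},{"turn":[0,0,0],"slide":[0,0,15],"claw":65},{"turn":[0,0,0],"slide":[0,0,40],"claw":65}])

```text
t: 11.78
eef_pos: [525.5, 327.6, 126.6]
tcp_rot: [-3.139, 0.002, 1.403]
ft_force: [1.3, -1.3, -0.1]
opening: 0.648
grip_force: 0.0
```

jog_arm(targets=[{"turn":[0,0,0],"slide":[0,-30,50],"claw":65},{"turn":[0,0,0],"slide":[0,-45,0],"claw":65},{"turn":[0,0,0],"slide":[0,-45,0],"claw":65},{"turn":[0,0,0],"slide":[0,-45,0],"claw":65},{"turn":[0,0,0],"slide":[0,-45,0],"claw":65}])

```text
t: 12.4
eef_pos: [526.1, 116.6, 177.8]
tcp_rot: [3.14, -0.0, 1.404]
ft_force: [1.2, 0.4, 0.2]
opening: 0.651
grip_force: 0.0
```

jog_arm(targets=[{"turn":[0,0,0],"slide":[0,-45,0],"claw":65},{"turn":[0,0,0],"slide":[0,-45,0],"claw":65},{"turn":[0,0,0],"slide":[0,-45,0],"claw":65},{"turn":[0,0,0],"slide":[1,-35,0],"claw":65},{"turn":[0,0,0],"slide":[1,0,0],"claw":65}])

```text
t: 13.02
eef_pos: [528.3, -54.0, 177.6]
tcp_rot: [3.14, 0.0, 1.4]
ft_force: [0.5, 0.4, 0.4]
opening: 0.651
grip_force: 0.0
```

```bash
python3 w.py w4
python3 - <<'E'
from h import *
c=read_camera("top");f=c["frame"];cv2.imwrite("pics/top2.png",f)
E
```

```text
t 13.03 tcp [528.3 -54.  177.6] yaw [179.9   0.   80.2] F [0.52 0.4  0.36]
cam [540.  18. 349.]
px (331, 293) top 531.0 -103.9 size 30.7 35.2 ang 79.9
[([202.0, 257.0], 0.93), ([330.0, 286.0], 0.78), ([278.0, 366.0], 0.56)]
```

jog_arm(targets=[{"turn":[0,0,0.5],"slide":[0,-30,-10],"claw":65},{"turn":[0,0,0],"slide":[0,-34.5,-20],"claw":65},{"turn":[0,0,0],"slide":[0,0,-25],"claw":65},{"turn":[0,0,0],"slide":[0,0,-15],"claw":65},{"turn":[0,0,0],"slide":[0,0,0],"claw":65}])

```text
t: 13.8
eef_pos: [527.9, -115.5, 106.1]
tcp_rot: [-3.14, -0.0, 1.413]
ft_force: [-1.0, -0.2, 0.1]
opening: 0.648
grip_force: 0.0
```

```bash
python3 w.py w5
```

```text
t 13.8 tcp [ 527.9 -115.5  106.1] yaw [-179.9   -0.    81. ] F [-1.   -0.18  0.07]
cam [540. -44. 277.]
px (327, 266) top 528.9 -114.8 size 42.9 35.3 ang 81.0
[([148.0, 210.0], 0.97), ([284.0, 36.0], 0.74), ([319.0, 259.0], 0.69), ([262.0, 366.0], 0.64)]
```

View pics/w5.png

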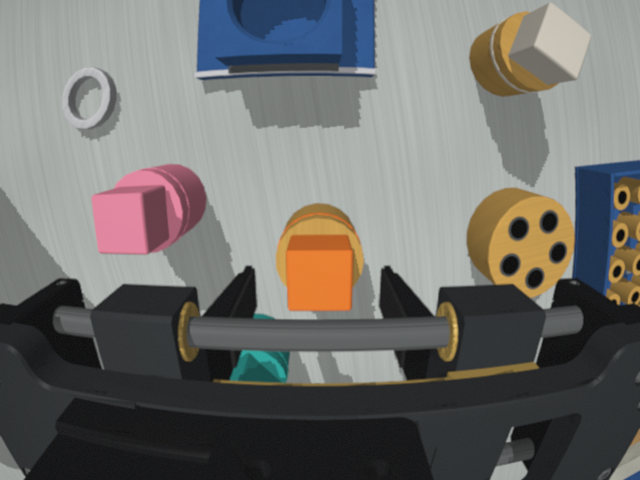

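The wrist view shows the orange cap at (320,275), centred between the fingers and clear of pink and turquoise. I'll grip, lift and weigh it.

jog_arm(targets=[{"turn":[0,0,0],"slide":[0.5,-3,-22],"claw":65},{"turn":[0,0,0],"slide":[0,0,-22],"claw":65},{"turn":[0,0,0],"slide":[0,0,0],"claw":20},{"turn":[0,0,0],"slide":[0,0,0],"claw":20},{"turn":[0,0,0],"slide":[0,0,0],"claw":20}])

```text
t: 14.52
eef_pos: [529.0, -119.5, 63.7]
tcp_rot: [3.14, 0.0, 1.412]
ft_force: [-4.7, 0.1, 3.9]
opening: 0.389
grip_force: 2.5
```

jog_arm(targets=[{"turn":[0,0,0],"slide":[0,0,0],"claw":20},{"turn":[0,0,0],"slide":[0,0,0],"claw":20},{"turn":[0,0,0],"slide":[0,0,0],"claw":20}])

```text
t: 14.9
eef_pos: [528.7, -119.6, 63.6]
tcp_rot: [3.14, 0.0, 1.412]
ft_force: [-2.9, 0.5, 7.5]
opening: 0.381
grip_force: 29.9
```

jog_arm(targets=[{"turn":[0,0,0],"slide":[0,0,10],"claw":20},{"turn":[0,0,0],"slide":[0,0,25],"claw":20},{"turn":[0,0,0],"slide":[0,0,25],"claw":20},{"turn":[0,0,0],"slide":[0,0,10],"claw":20},{"turn":[0,0,0],"slide":[0,0,0],"claw":20}])

```text
t: 15.52
eef_pos: [528.5, -119.5, 132.8]
tcp_rot: [3.141, 0.0, 1.412]
ft_force: [-0.5, -0.9, -8.3]
opening: 0.377
grip_force: 29.9
```

```bash
python3 st.py;python3 st.py
```

```text
15.72 [ 528.2 -119.4  131.7] [-179.9   -0.    80.9] F [ 0.49 -0.19 -8.49] [0.39 0.38 0.18] 0.37900039055040247 29.922714829444885
15.93 [ 528.4 -119.5  132.2] [-180.    -0.    80.9] F [ 0.43  0.01 -8.44] [0.42 0.16 0.32] 0.38232874379518406 29.922741651535034
```

About 8.4 N, so this is the solid hub and goes in red. I'll stop short of the red stand for one more look.

jog_arm(targets=[{"turn":[0,0,0],"slide":[0,10,45],"claw":20},{"turn":[0,0,0],"slide":[10,30,0],"claw":20},{"turn":[0,0,0],"slide":[12,40,0],"claw":20},{"turn":[0,0,0],"slide":[13,45,0],"claw":20},{"turn":[0,0,0],"slide":[13,45,0],"claw":20}])

```text
t: 16.55
eef_pos: [576.8, 51.8, 177.5]
tcp_rot: [-3.141, 0.0, 1.412]
ft_force: [0.6, -0.6, -8.8]
opening: 0.377
grip_force: 30.0
```

jog_arm(targets=[{"turn":[0,0,0],"slide":[12,30,0],"claw":20},{"turn":[0,0,0],"slide":[0,10,0],"claw":20},{"turn":[0,0,0],"slide":[0,0,0],"claw":20}])

```text
t: 16.92
eef_pos: [588.1, 90.7, 177.3]
tcp_rot: [-3.141, 0.0, 1.413]
ft_force: [0.1, -0.7, -8.0]
opening: 0.376
grip_force: 30.0
```

Run:
```python
from hole import *
s=state();print(s["t"],s["eef_pos"].round(1),s["ft_force"].round(1))
c=read_camera("wrist");f=c["frame"];cv2.imwrite("pics/w6.png",f)
X,v=fit(c,f[...,2],(588,193)); print(X,v,proj(c,[*X,50],True))
```

```text
16.925 [588.1  90.7 177.3] [ 0.1 -0.7 -8. ]
[587.2 195.5] -21.4 [295.7 100.3]
```

View pics/w6.png

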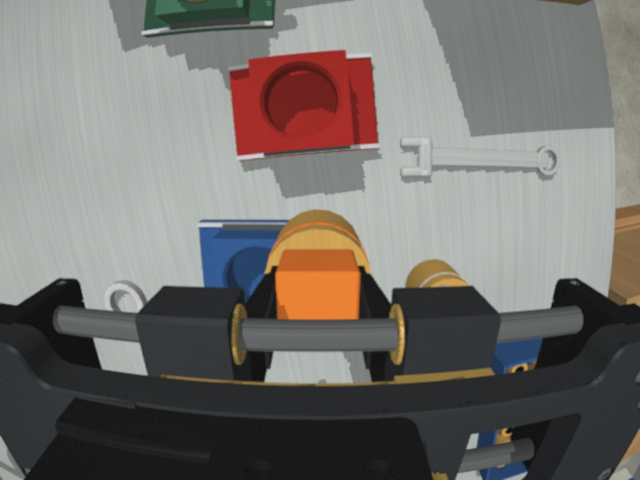

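The red hole spans columns 261–341 and rows 61–138, so its centre is about (301,99.5). Shadow pulled the fit left, so I'll use the edges.

Run:
```python
from hole import *
c=read_camera("wrist");f=c["frame"]
E=[at_z(c,e,50,True)[:2] for e in ((261,99),(341,99),(301,61),(301,138))]
print(E,(E[0]+E[1])/2,(E[2]+E[3])/2)
# collar/hole edge positions along the row through the hole
g=f[...,2].astype(int); P0=np.array([591,195])
for a in range(0,180,30):
    d=np.array([np.cos(np.radians(a)),np.sin(np.radians(a))]); rs=np.arange(-42,42.5,1)
    v=[]
    for r in rs:
        u=proj(c,[*(P0+r*d),50],True); v.append(g[int(round(u[1])),int(round(u[0]))])
    v=cv2.GaussianBlur(np.array(v,np.float32).reshape(1,-1),(5,1),0)[0]; dv=np.gradient(v)
    L=slice(2,26);R=slice(59,83)
    print(a,"edge-",rs[L][np.argmin(dv[L])],round(float(dv[L].min()),1),"edge+",rs[R][np.argmax(dv[R])],round(float(dv[R].max()),1))
```

```text
[array([560.2, 200.9]), array([622.9, 190.2]), array([596.5, 226.1]), array([586.6, 164.1])] [591.55 195.55] [591.55 195.1 ]
0 edge- -33.0 -13.8 edge+ 30.0 16.9
30 edge- -30.0 -16.0 edge+ 29.0 12.6
60 edge- -32.0 -4.3 edge+ 33.0 12.8
90 edge- -29.0 -2.1 edge+ 33.0 15.3
120 edge- -30.0 -3.2 edge+ 33.0 18.5
150 edge- -17.0 -8.4 edge+ 33.0 17.2
```

jog_arm(targets=[{"turn":[0,0,0],"slide":[0.6,26,0],"claw":20},{"turn":[0,0,0],"slide":[0.6,26,0],"claw":20},{"turn":[0,0,0],"slide":[0.5,26,-15],"claw":20},{"turn":[0,0,0],"slide":[0.5,26,-25],"claw":20},{"turn":[0,0,0],"slide":[0,0,-10],"claw":20}])

```text
t: 17.65
eef_pos: [590.1, 194.7, 126.3]
tcp_rot: [-3.14, 0.001, 1.413]
ft_force: [-0.5, -0.6, -8.6]
opening: 0.379
grip_force: 30.0
```

jog_arm(targets=[{"turn":[0,0,0],"slide":[0,0,-4],"claw":20},{"turn":[0,0,0],"slide":[0,0,0],"claw":20},{"turn":[0,0,0],"slide":[0,0,0],"claw":20}])

```text
t: 18.02
eef_pos: [591.2, 193.8, 124.4]
tcp_rot: [3.14, -0.0, 1.411]
ft_force: [0.1, 0.1, -8.4]
opening: 0.378
grip_force: 30.0
```

```bash
python3 st.py
```

```text
18.23 [590.9 194.3 124.1] [180.   -0.   80.9] F [ 0.07 -0.17 -7.76] [0.49 0.21 0.53] 0.3753291207577162 29.998485445976257
```

Underside is about 60.5 mm up. I'll go down gently to about 45 mm.

jog_arm(targets=[{"turn":[0,0,0],"slide":[-0.3,0.5,-5],"claw":20},{"turn":[0,0,0],"slide":[0,0,-4],"claw":20},{"turn":[0,0,0],"slide":[0,0,-3],"claw":20},{"turn":[0,0,0],"slide":[0,0,-3],"claw":20},{"turn":[0,0,0],"slide":[0,0,0],"claw":20}])

```text
t: 18.85
eef_pos: [590.3, 195.0, 108.3]
tcp_rot: [-3.141, 0.0, 1.412]
ft_force: [-0.3, -0.5, -7.8]
opening: 0.374
grip_force: 30.0
```

```bash
python3 st.py
```

```text
19.05 [590.5 195.  108.8] [180.   -0.   80.9] F [ 0.03 -0.16 -8.33] [0.33 0.64 0.51] 0.3764445440993522 29.998400509357452
```

The can is in the hole with no contact force, so I'll continue down.

jog_arm(targets=[{"turn":[0,0,0],"slide":[0,0,-4],"claw":20},{"turn":[0,0,0],"slide":[0,0,-4],"claw":20},{"turn":[0,0,0],"slide":[0,0,-4],"claw":20},{"turn":[0,0,0],"slide":[0,0,-4],"claw":20},{"turn":[0,0,0],"slide":[0,0,0],"claw":20}])

```text
t: 19.68
eef_pos: [590.3, 194.9, 92.2]
tcp_rot: [-3.141, 0.0, 1.412]
ft_force: [0.5, 0.6, -7.9]
opening: 0.376
grip_force: 30.0
```

```bash
python3 st.py
```

```text
19.88 [590.6 195.   92.8] [180.   -0.   80.9] F [-0.25  0.39 -7.68] [0.11 0.42 0.18] 0.3752478186468663 29.998477399349213
```

jog_arm(targets=[{"turn":[0,0,0],"slide":[0,0,-4],"claw":20},{"turn":[0,0,0],"slide":[0,0,-4],"claw":20},{"turn":[0,0,0],"slide":[0,0,-4],"claw":20},{"turn":[0,0,0],"slide":[0,0,-3],"claw":20},{"turn":[0,0,0],"slide":[0,0,0],"claw":20}])

```text
t: 20.5
eef_pos: [590.4, 195.0, 77.4]
tcp_rot: [-3.141, 0.0, 1.412]
ft_force: [-0.3, 0.0, -7.1]
opening: 0.376
grip_force: 30.0
```

```bash
python3 st.py
```

```text
20.7 [590.6 195.   77.8] [180.   -0.   80.9] F [-0.14  0.04 -8.18] [0.24 0.21 0.4 ] 0.3770345406831981 29.99838262796402
```

jog_arm(targets=[{"turn":[0,0,0],"slide":[0,0,-1.5],"claw":20},{"turn":[0,0,0],"slide":[0,0,-1],"claw":20},{"turn":[0,0,0],"slide":[0,0,-1],"claw":20},{"turn":[0,0,0],"slide":[0,0,-0.5],"claw":20},{"turn":[0,0,0],"slide":[0,0,0],"claw":20}])

```text
t: 21.32
eef_pos: [590.4, 195.0, 73.9]
tcp_rot: [3.141, -0.0, 1.412]
ft_force: [-1.5, -0.4, -3.5]
opening: 0.378
grip_force: 30.0
```

```bash
python3 st.py
```

```text
21.52 [590.4 195.   73.9] [180.   -0.   80.9] F [-1.77 -0.1  -2.98] [0.04 0.24 0.77] 0.3745568527970807 29.999367892742157
```

On the plate (TCP 73.9, load taken up). I'll press 0.5 mm more, release, retreat and check.

jog_arm(targets=[{"turn":[0,0,0],"slide":[0,0,-0.5],"claw":20},{"turn":[0,0,0],"slide":[0,0,0],"claw":62},{"turn":[0,0,0],"slide":[0,0,0],"claw":62},{"turn":[0,0,0],"slide":[0,0,0],"claw":62},{"turn":[0,0,0],"slide":[0,0,15],"claw":65}])

```text
t: 22.15
eef_pos: [590.1, 194.9, 87.8]
tcp_rot: [-3.14, 0.001, 1.412]
ft_force: [0.0, 0.2, 0.4]
opening: 0.644
grip_force: 0.0
```

jog_arm(targets=[{"turn":[0,0,0],"slide":[0,0,45],"claw":65},{"turn":[0,0,0],"slide":[0,0,50],"claw":65},{"turn":[0,0,0],"slide":[0,-45,0],"claw":65},{"turn":[0,0,0],"slide":[0,-45,0],"claw":65},{"turn":[0,0,0],"slide":[0,-45,0],"claw":65}])

```text
t: 22.78
eef_pos: [590.5, 58.8, 184.5]
tcp_rot: [3.14, -0.0, 1.413]
ft_force: [1.2, 0.7, -0.8]
opening: 0.649
grip_force: 0.0
```

jog_arm(targets=[{"turn":[0,0,0],"slide":[0,-30,0],"claw":65},{"turn":[0,0,0],"slide":[0,0,0],"claw":65},{"turn":[0,0,0],"slide":[0,0,0],"claw":65}])

```text
t: 23.15
eef_pos: [590.5, 30.5, 183.8]
tcp_rot: [3.141, -0.0, 1.412]
ft_force: [0.4, 0.6, -0.1]
opening: 0.649
grip_force: 0.0
```

Run:
```python
from h import *
s=state();print(s["t"],s["eef_pos"].round(1),s["ft_force"].round(1))
a=read_camera("scene")["frame"][100:230,280:480]; c=read_camera("wrist"); b=c["frame"][0:260,100:500]
o=np.zeros((600,800,3),np.uint8); o[:330,:508]=cv2.resize(a,(508,330),interpolation=cv2.INTER_CUBIC); o[335:595,:400]=b
cv2.imwrite("pics/end.png",o)
for n,p in (("g",(526.1,328,100)),("r",(590.4,195,100))): print(n,proj(c,p,True)-[100,-335])
```

```text
23.15 [590.5  30.5 183.8] [ 0.4  0.6 -0.1]
g [ 78.2 230.5]
r [179.7 348.6]
```

View pics/end.png

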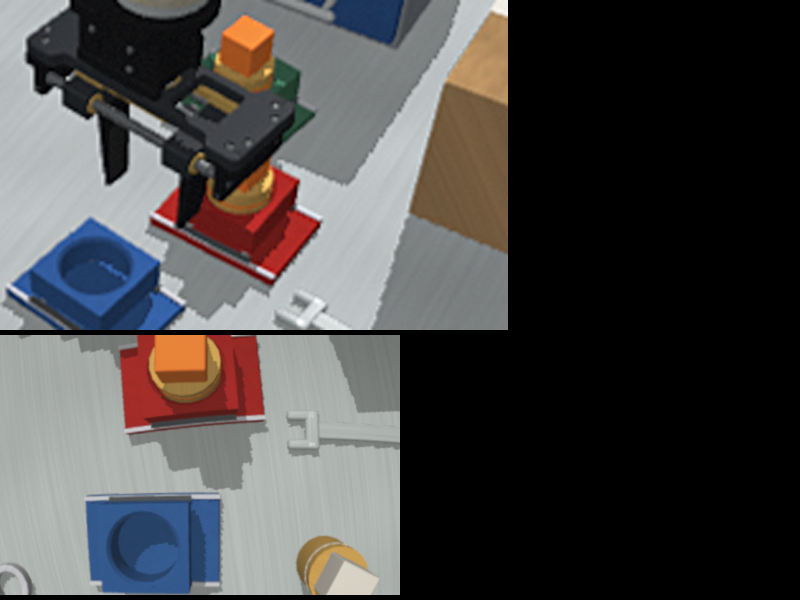

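Both cans stand upright in their collars: green at crop (247,50), red at (180,355), with the gripper clear. The release heights matched fully home, so I'm handing in.

```bash
python3 -c "
from cell import *
print(job_done())"
```

```text
the job is handed in; nothing more can be done
None
```

I seated the wedge-set can (about 2.9 N) in the green stand and the solid-hub can (about 8.4 N) in the red stand, let both go, and handed the job in at about 23 s of 72 s; no verdict was returned.

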